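Lock the mill's twist-on lid

ROBOT

A 7-joint arm with a two-finger parallel gripper is mounted at the origin on a cart in front of the work surface, level with it; the furniture and walls round the work are solid. World frame = base frame: x ahead of the robot, y to its left, z up, the work surface at z = 0. Lengths are in m, angles in rad, forces in N, time in s.
With the tool pointing down it reaches from about 0.425 to 0.875 m from the base axis. Payload 4.7 kg.
Tool frame: the origin (TCP) lies between the finger pads; the fingertips stand 14 mm ahead of it and the grasp point (between the pads) lies 5 mm behind it (ctrl.nose_length is the distance from the TCP to the fingertips, in m); z points along the fingers, y is the line along which they close (so a half turn about z gives the same grasp; the last joint's range is limited). The gripper opens to 87 mm and grips with 3 to 60 N. Pads are 19 mm wide; open, the fingers measure 117 mm over their backs; the gripper's body (75 mm by 190 mm) begins 51 mm behind the grasp point.
Start: joints at [-1.117, 0.321, -0.07, 1.45, 0.023, 1.371, -0.057], TCP at [0.277, 0.588, 0.237] pointing down, gripper open.
Joint ranges: [-2.86, 2.86], [-0.3, 2.09], [-1.38, 1.24], [0.06, 2.45], [-1.56, 4.7], [0.09, 2.05], [-2.69, 2.69]. Speed limits (rad/s): [2.57, 2.57, 3.14, 3.14, 3.14, 3.14, 3.14].

INTERFACE

Orientations are given as a 3x3 rotation matrix whose columns are the frame's x, y, z axes.
In Python, from station import ctrl gives the robot as it stands.
- The arm moves only by the shell command python3 -m jog 'ROWS' [FORCE]. ROWS is JSON, a list of rows, each an object with "claw": the finger opening in mm, from 0 to 87; "slide": the shift along the tool's x, y, z in units of 50 mm (1.0 is 50 mm), a list of three; "turn": the turn, a rotation vector about the tool's x, y, z in units of 8 degrees (1.0 is 8 degrees), a list of three. In form: [{"claw": claw, "slide": [dx, dy, dz], "turn": [ax, ay, az]}, ...]. A call has exactly 8 rows; each row is the pose to reach, as a shift and turn from the pose commanded when the call began, along the tool's axes at that moment; what a row does not reach only later rows make up. A row lasts 1/10 s, in which the tool goes at most 50 mm and 8.59 degrees, less where a joint would pass 70% of its speed; a pose out of reach is approached as far as the arm can. A call with a gripper value outside its range is refused whole. The fingers move at their own pace and stop on an object; FORCE is the grip in N (left out, the last holds). Time passes only in rows, so rows that repeat a pose let the fingers close, or fill a call up. It gives the time, the measured TCP pose, the force, the opening and the grip force at its end, in the units of the state.
- ctrl.get_obs(): the state, without advancing time (a new reading comes with each control period).
- ctrl.capture(name): name is "side" or "top"; returns the picture (420x560x3 uint8, red, green, blue); there is no depth.
- ctrl.camera_model(name): a dict with "fx", "fy", "cx", "cy" (pixels), "k1" (the pictures are not rectified: a ray, as slopes to the right and down, at radius r is drawn at 1 + k1 r^2 times it, then the intrinsics apply), "R" (3x3) and "t" (3): a world point X has camera coordinates R X + t. Camera axes: x right, y down, z forward; pixel columns grow to the right and rows downward; lengths in m; the calibration is good to about 2 mm. A picture is of the moment at which its call begins. camera_model takes no time and is no camera call.
- ctrl.close_job(): hands the job in; it is judged then, once.
Trained networks look in the newest picture that a camera, given by its name, has taken for a name from the list of things; names that differ only in an ending like _2 or _b are one class to them, and where a whole thing is asked for, a point or a joint stands for the part that bears it (a point fixed in the world has none). Each returns a list of dicts, best first, with "conf" (0 to 1); they miss things now and then, are a little off and sometimes report something else, mostly with a low value. They report only what shows in the picture. A call takes as long as a camera call.
- ctrl.recognise(label, camera): "box" ([left, top, width, height] in pixels, round what is visible of it).
- ctrl.landmark_of(label, camera): "point" ([column, row] in pixels: a listed point, or the origin of a listed thing).
The state is a dict: "t": time; "q": joint angles; "joint_vel": joint speeds; "joint_efforts": joint torques, N m; "tool_pos": TCP position; "tcp_rot": TCP orientation; "ft_force": force on the tool from outside, world axes, zero at the start; "torque": the same for the moment, N m; "finger_gap": finger opening in m; "grip_force": force on a finger pad.
Only numpy, scipy, OpenCV 4.12 (cv2) and the standard library are available. Lean on these libraries where they do the work, as an engineer would, in place of code of your own. Each camera call takes 0.05 s, during which the arm holds its last target. There are 200 camera calls.

TASK

The lid of the coffee and spice mill lies loose on its cup. Pressing it down only gently, turn it by its grip bar, one way and the other as needed, until its lugs find their hidden slots and it sinks onto the cup; then turn it clockwise (seen from above) to the stop, so that it locks and presses the safety interlock. Let go of it, and do not push away the things standing next to the mill.

Things in the scene. Friction and masses are not known exactly. Their poses are not given: they have to be found in the camera images.
- mill: Mill housing: upright steel drum on a black foot, 144 mm across, 119 mm high, fixed to the counter; narrow black panel with two keys on its -x side. Origin: centre of its underside; z up, on the common axis of cup and lid. The steel cup in its top (104 mm across, on a soft rubber mount) may sit at any angle: the housing does not tell where the cup's slots are.
- lid: Round aluminium lid, 117 mm across, knurled skirt 22 mm deep, about 0.3 kg, loose on the cup. Origin: on its axis in the flat underside of its top plate; z up, x along the black grip bar on top, which is 76 mm long (x), 17 mm wide (y) and stands from 9 to 40 mm above the origin. A round plug under the plate keeps it centred in the cup with 2 mm of play.
- lid_grip (a point): Point on the lid's axis in the middle of the grip bar, 31 mm above the lid's origin and 9 mm below the bar's top; axes as the lid. Under the lid four lugs 90 degrees apart ride on the cup's flange (origin 14 mm above the rim). The flange, hidden by the skirt, has four slots 90 degrees apart: the nearest is 20 to 45 degrees away, clockwise or anticlockwise.
- mill_axis (a point): Point on the mill's axis in the plane of the cup's rim, 146 mm above the counter. With lugs within about 6 degrees of the slots the lid can sink 14 mm, until its origin lies here. Sunk, it turns freely only clockwise from above, 28 to 44 degrees from where it sank, to a firm stop; the interlock is fully pressed in the last 5 degrees, and the lugs are then caught under the flange (2 mm of play).
- cup_seat (a joint): How far the cup is pressed down on its rubber mount (m): about 0.0015 with the lid lying on it; about 3.5 N more for every further millimetre; at 0.009 it is being pushed down with about 26 N, too hard. It gives at most 12 mm.
- interlock (a joint): Safety interlock follower in the cup's rim, out of sight (m): 0 when free, about 0.0038 when one of the lid's lugs stands on it in the locked position. It pushes back with only 1 to 2 N.
- sugar_pot: Glass sugar pourer, 68 mm across, 156 mm high; a bystander. Origin: centre of its underside.
- cup_0: Small handleless cup with a checked pattern, 58 mm across, 62 mm high; a bystander. Origin: centre of its underside.
- cup_2: Small handleless cup with a dashed pattern, 58 mm across, 62 mm high; a bystander. Origin: centre of its underside.
- jam_jar: Jam jar, 60 mm across, 70 mm high; a bystander. Origin: centre of its underside.
- cup_1: Small handleless cup with a dotted pattern, 58 mm across, 62 mm high; a bystander. Origin: centre of its underside.

How it is judged:
On the way, in this order (a step that is already met when the one before it is completed fails the run):
1. the lid has sunk onto the cup's rim: its origin within 6 mm of its seated height, level, the interlock not yet pressed (z of lid in the frame of mill below 0.1525 m and angle between lid's own z axis and vertical below 0.06 rad and value of joint interlock below 0.002 m), for 0.1 s.
2. the lid is turned home and presses the interlock (value of joint interlock above 0.0025 m and z of lid in the frame of mill below 0.1525 m), for 0.2 s.
At the end, for the whole second after the job is handed in: The lid lies level (within 3 degrees) on the cup's rim, within 6 mm of its seated height and 5 mm of the mill's axis, turned home so that the interlock is pressed in by more than 2.5 mm, at rest and released (all of step 2 and horizontal distance between lid and mill below 0.005 m and angle between lid's own z axis and vertical below 0.06 rad and linear speed of lid below 0.02 m/s); the robot touches nothing.
It fails at once if the lid is pressed down too hard (cup pushed down 9 mm or more, about 26 N) (value of joint cup_seat above 0.009 m).
It fails at once if a thing beside the mill is pushed more than 30 mm away (distance of any of sugar_pot, cup_0, cup_2, jam_jar, cup_1 from where it was at the start of the episode above 0.03 m).
It also fails if it takes over 64 s, if anything falls off the work surface, if the arm or the gripper's body presses on something with over 40 N, if the wrist force passes 120 N, or if a joint passes its speed limit or range.

## Working session

There is one attempt and no reset: what is moved stays moved. The work goes in short steps, Python scripts to look and compute and a shell command to move; the robot and the scene stay as the last step left them, time stands still between calls to the robot, and variables do not carry over. Pictures are saved under pics/ and viewed, at most 10 in all, crops included, and the job is handed in when it is done.

```bash
mkdir -p pics; cat > h.py <<'E'
import numpy as np, cv2
from station import ctrl
def ray(cam,p):
    m=ctrl.camera_model(cam); R=np.array(m["R"]);t=np.array(m["t"])
    d=np.array([(p[0]-m["cx"])/m["fx"],(p[1]-m["cy"])/m["fy"]]); u=d.copy()
    for _ in range(20): u=d/(1+m["k1"]*(u@u))
    v=R.T@np.array([*u,1]); return -R.T@t, v/np.linalg.norm(v)
def atz(cam,p,z):
    o,v=ray(cam,p); return o+v*(z-o[2])/v[2]
def proj(cam,X):
    m=ctrl.camera_model(cam); c=np.array(m["R"])@np.array(X)+np.array(m["t"]); s=c[:2]/c[2]
    s=s*(1+m["k1"]*(s@s)); return np.array([m["fx"]*s[0]+m["cx"],m["fy"]*s[1]+m["cy"]])
def shot(cam,name):
    im=np.array(ctrl.capture(cam)); cv2.imwrite(f"pics/{name}.png",im[:,:,::-1]); return im
E
python3 - <<'E'
from h import *
for c in("top","side"):
    shot(c,c+"0"); print(c,ray(c,(280,210)))
    for n in("lid_grip","lid","mill_axis"):
        for r in ctrl.landmark_of(n,c)[:2]: print(n,r, atz(c,r["point"],{"lid_grip":.191,"lid":.16,"mill_axis":.146}[n]).round(4))
a=cv2.imread("pics/top0.png");b=cv2.imread("pics/side0.png")
cv2.imwrite("pics/both0.png",np.vstack([a,b])[:, :]) 
o=ctrl.get_obs(); print(o["tool_pos"],o["tcp_rot"],o["ft_force"],o["t"])
E
```

```text
top (array([0.42485056, 0.04242176, 1.0409366 ]), array([ 0.08596553,  0.00410333, -0.99628966]))
lid_grip {'point': [263.2, 192.3], 'conf': 0.93} [0.5341 0.0799 0.191 ]
lid {'point': [262.5, 194.2], 'conf': 0.65} [0.5341 0.0828 0.16  ]
side (array([ 0.26595997, -0.63231706,  0.58199574]), array([ 0.29608598,  0.80088344, -0.52049861]))
lid_grip {'point': [280.7, 180.0], 'conf': 0.85} [0.5319 0.0827 0.191 ]
lid {'point': [283.9, 195.7], 'conf': 0.8} [0.534  0.0688 0.16  ]
mill_axis {'point': [273.4, 310.0], 'conf': 0.51} [ 0.4066 -0.2237  0.146 ]
[0.27674908 0.58809124 0.23643524] [[-9.04848708e-01  4.25733267e-01 -2.85827126e-05]
 [ 4.25733264e-01  9.04848690e-01 -1.89420507e-04]
 [-5.47795812e-05 -1.83565513e-04 -9.99999982e-01]] [-0.28627582  0.12290207 -0.49185322] 0.4
```

View pics/top0.png

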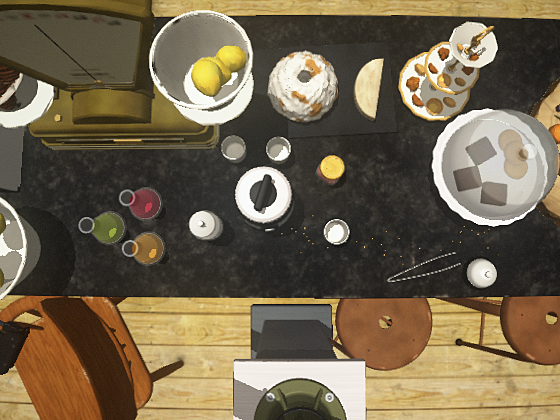

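View pics/side0.png

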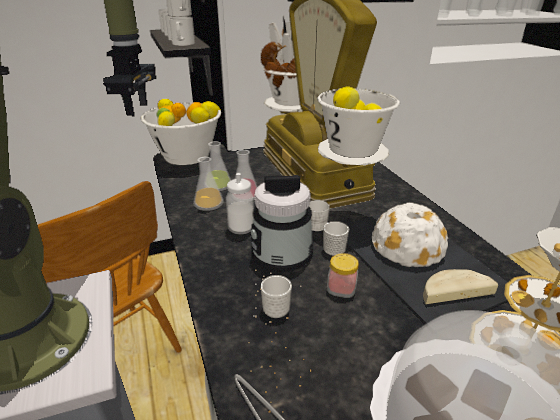

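The top view shows the mill lid at about (263,195), with its bar running from about (256,213) to (270,176). The scale stands to the upper left and the sugar pot at (205,225). Next I'll measure the bar angle and work out the approach.

```bash
cat >> h.py <<'E'
def bar(im,z=.20,c0=(263,193),r=26,cam="top"):
    g=im.max(axis=2); m=np.zeros(g.shape,np.uint8); cv2.circle(m,tuple(int(x) for x in c0),r,1,-1)
    m=((g<75)&(m>0)).astype(np.uint8); n,l,s,c=cv2.connectedComponentsWithStats(m)
    k=1+np.argmax(s[1:,4]); ys,xs=np.where(l==k)
    w=np.array([atz(cam,(x,y),z)[:2] for x,y in zip(xs,ys)]); ce=w.mean(0)
    ev,V=np.linalg.eigh(np.cov((w-ce).T)); d=V[:,1]
    return ce, np.degrees(np.arctan2(d[1],d[0]))%180, 3.46*np.sqrt(ev), len(xs)
def tool(dx):  # world shift -> slide units
    R=np.array(ctrl.get_obs()["tcp_rot"]); return (R.T@np.array(dx)/.05).round(3)
E
python3 - <<'E'
from h import *
im=cv2.imread("pics/top0.png")[:,:,::-1]
print(bar(im,.2))
# rim circle of lid
g=im.min(axis=2); 
o=ctrl.get_obs(); R=np.array(o["tcp_rot"]);p=np.array(o["tool_pos"])
print("tool y-axis deg",np.degrees(np.arctan2(R[1,1],R[0,1])))
print(tool(np.array([.533,.081,.30])-p), tool([0,0,.06]))
cv2.imwrite("pics/crop.png",cv2.resize(cv2.imread("pics/top0.png")[150:240,210:320],None,fx=6,fy=6,interpolation=cv2.INTER_CUBIC))
for n,z in(("sugar_pot",0),("cup_0",0),("jam_jar",0)):
    for r in ctrl.landmark_of(n,"top")[:4]: print(n,r["conf"],atz("top",r["point"],z).round(3))
E
```

```text
(array([0.53054  , 0.0749619]), np.float64(166.28283575275904), array([0.03773555, 0.06225099]), 432)
tool y-axis deg 64.80291389623424
[-8.955 -6.995 -1.27 ] [-0.  -0.  -1.2]
sugar_pot 0.91 [0.466 0.214 0.   ]
sugar_pot 0.33 [0.546 0.089 0.   ]
cup_0 0.85 [ 0.454 -0.09   0.   ]
cup_0 0.84 [0.654 0.043 0.   ]
cup_0 0.81 [0.658 0.158 0.   ]
jam_jar 0.66 [ 0.624 -0.067  0.   ]
```

View pics/crop.png

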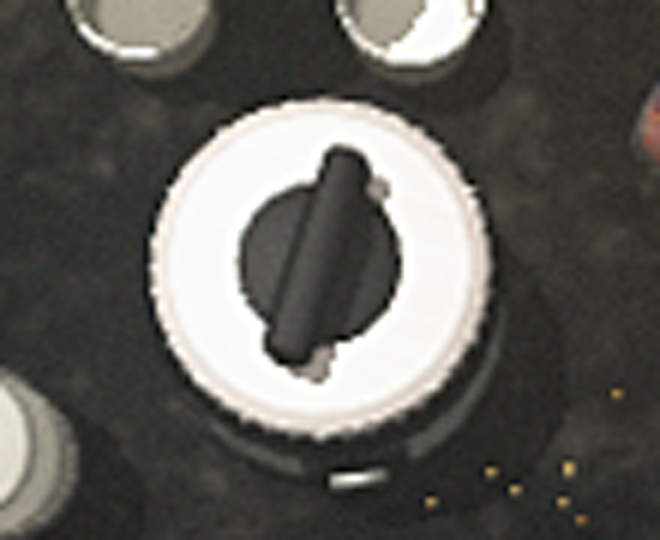

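```bash
python3 -m jog '[{"claw":87,"slide":[0,0,-0.9],"turn":[0,0,0]},{"claw":87,"slide":[-0.5,-0.4,-1.3],"turn":[0,0,0]},{"claw":87,"slide":[-1.25,-1.0,-1.3],"turn":[0,0,-0.3]},{"claw":87,"slide":[-2,-1.6,-1.3],"turn":[0,0,-0.6]},{"claw":87,"slide":[-2.75,-2.2,-1.3],"turn":[0,0,-0.9]},{"claw":87,"slide":[-3.5,-2.75,-1.3],"turn":[0,0,-1.2]},{"claw":87,"slide":[-4.25,-3.35,-1.3],"turn":[0,0,-1.27]},{"claw":87,"slide":[-5,-3.9,-1.3],"turn":[0,0,-1.27]}]' 20
python3 - <<'E'
from h import *
o=ctrl.get_obs(); R=np.array(o["tcp_rot"]);p=np.array(o["tool_pos"])
print(p,np.degrees(np.arctan2(R[1,1],R[0,1])),o["q"])
print(tool(np.array([.533,.080,.26])-p))
E
```

```text
t: 1.35
tool_pos: [0.4206, 0.3032, 0.302]
tcp_rot: [[-0.966, 0.259, 0.001], [0.259, 0.966, 0.001], [-0.0, 0.001, -1.0]]
ft_force: [0.2, 1.1, 1.0]
finger_gap: 0.0872
grip_force: 0.0
[0.42056727 0.3032227  0.30196315] 74.96523182197743 [-0.79096032  0.01329879  0.11657098  1.67601298 -0.00167768  1.45140448
  0.63418864]
[-3.329 -3.729  0.838]
```

```bash
python3 -m jog '[{"claw":87,"slide":[-0.5,-0.6,0],"turn":[0,0,0]},{"claw":87,"slide":[-1.1,-1.2,0],"turn":[0,0,0]},{"claw":87,"slide":[-1.7,-1.9,0],"turn":[0,0,0]},{"claw":87,"slide":[-2.3,-2.5,0],"turn":[0,0,0]},{"claw":87,"slide":[-2.9,-3.2,0.2],"turn":[0,0,0]},{"claw":87,"slide":[-3.33,-3.73,0.5],"turn":[0,0,0]},{"claw":87,"slide":[-3.33,-3.73,0.8],"turn":[0,0,0]},{"claw":87,"slide":[-3.33,-3.73,0.84],"turn":[0,0,0]}]'
python3 - <<'E'
from h import *
shot("side","s1"); shot("top","t1")
o=ctrl.get_obs(); p=np.array(o["tool_pos"])
print(p,o["ft_force"],proj("side",p),proj("side",[.533,.08,.2]))
for c in("side","top"):
  for r in ctrl.landmark_of("lid_grip",c)[:2]: print(c,r, atz(c,r["point"],.191).round(4))
a=cv2.imread("pics/s1.png")[90:290,180:400];
cv2.imwrite("pics/s1c.png",cv2.resize(a,None,fx=2.8,fy=2.8,interpolation=cv2.INTER_CUBIC))
E
```

```text
t: 2.15
tool_pos: [0.5314, 0.0812, 0.2577]
tcp_rot: [[-0.965, 0.262, -0.003], [0.262, 0.965, -0.0], [0.003, -0.001, -1.0]]
ft_force: [-0.2, 0.6, -0.2]
finger_gap: 0.0867
grip_force: 0.0
[0.53175576 0.0833855  0.25930781] [-0.97970311 -0.02288102  0.16345482] [280.54542554 149.70556936] [281.65170098 176.61754766]
side {'point': [281.2, 177.5], 'conf': 0.56} [0.5369 0.0932 0.191 ]
```

View pics/s1c.png

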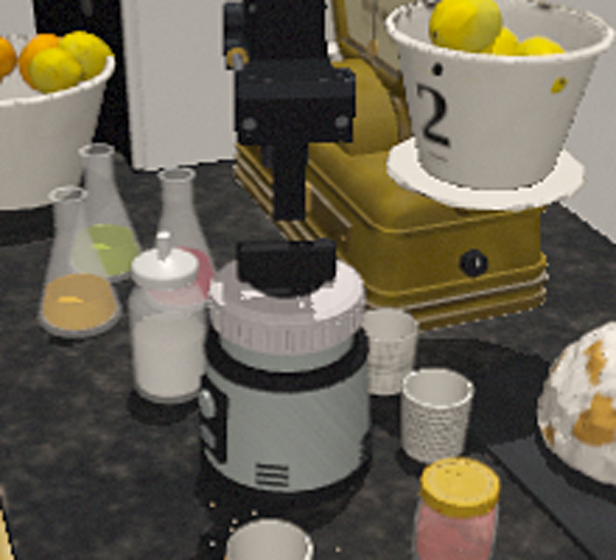

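The fingers straddle the bar, whose centre is at crop pixel (288,262). I'll go down and close gently.

```bash
python3 -m jog '[{"claw":87,"slide":[0,0,0.4],"turn":[0,0,0]},{"claw":87,"slide":[0,0,0.8],"turn":[0,0,0]},{"claw":87,"slide":[0,0,1.1],"turn":[0,0,0]},{"claw":87,"slide":[0,0,1.3],"turn":[0,0,0]},{"claw":87,"slide":[0,0,1.4],"turn":[0,0,0]},{"claw":87,"slide":[0,0,1.42],"turn":[0,0,0]},{"claw":60,"slide":[0,0,1.42],"turn":[0,0,0]},{"claw":40,"slide":[0,0,1.42],"turn":[0,0,0]}]' 10
python3 -m jog '[{"claw":10,"slide":[0,0,0],"turn":[0,0,0]},{"claw":10,"slide":[0,0,0],"turn":[0,0,0]},{"claw":10,"slide":[0,0,0],"turn":[0,0,0]},{"claw":10,"slide":[0,0,0],"turn":[0,0,0]},{"claw":10,"slide":[0,0,0],"turn":[0,0,0]},{"claw":10,"slide":[0,0,0],"turn":[0,0,0]},{"claw":10,"slide":[0,0,0],"turn":[0,0,0]},{"claw":10,"slide":[0,0,0],"turn":[0,0,0]}]' 10
python3 - <<'E'
from h import *
o=ctrl.get_obs(); print(o["tool_pos"],o["ft_force"],o["torque"])
E
```

```text
t: 3.15
tool_pos: [0.5329, 0.082, 0.1894]
tcp_rot: [[-0.966, 0.26, 0.001], [0.26, 0.966, 0.0], [-0.001, 0.001, -1.0]]
ft_force: [0.0, -1.1, 0.2]
finger_gap: 0.0778
grip_force: 0.0
t: 3.95
tool_pos: [0.5324, 0.082, 0.1886]
tcp_rot: [[-0.966, 0.26, 0.0], [0.26, 0.966, 0.0], [-0.0, 0.0, -1.0]]
ft_force: [-0.5, 0.3, 0.6]
finger_gap: 0.0176
grip_force: 9.7
[0.53239866 0.08197391 0.18857822] [-0.50616099  0.34142203  0.59901063] [-0.02109186 -0.00991381 -0.05136073]
```

```bash
python3 -m jog '[{"claw":10,"slide":[0,0,0],"turn":[0,0,0]},{"claw":10,"slide":[0,0,0],"turn":[0,0,0]},{"claw":10,"slide":[0,0,0.01],"turn":[0,0,0]},{"claw":10,"slide":[0,0,0.02],"turn":[0,0,0]},{"claw":10,"slide":[0,0,0.03],"turn":[0,0,0]},{"claw":10,"slide":[0,0,0.04],"turn":[0,0,0]},{"claw":10,"slide":[0,0,0.05],"turn":[0,0,0]},{"claw":10,"slide":[0,0,0.05],"turn":[0,0,0]}]' 35
python3 -m jog '[{"claw":10,"slide":[0,0,0],"turn":[0,0,0.12]},{"claw":10,"slide":[0,0,0],"turn":[0,0,0.25]},{"claw":10,"slide":[0,0,0],"turn":[0,0,0.37]},{"claw":10,"slide":[0,0,0],"turn":[0,0,0.5]},{"claw":10,"slide":[0,0,0],"turn":[0,0,0.62]},{"claw":10,"slide":[0,0,0],"turn":[0,0,0.75]},{"claw":10,"slide":[0,0,0],"turn":[0,0,0.87]},{"claw":10,"slide":[0,0,0],"turn":[0,0,1]}]'
python3 -c "
from station import ctrl
o=ctrl.get_obs(); print(o['tool_pos'],o['ft_force'],o['torque'])"
```

```text
t: 4.75
tool_pos: [0.5324, 0.082, 0.1867]
tcp_rot: [[-0.966, 0.259, 0.0], [0.259, 0.966, 0.0], [-0.0, 0.0, -1.0]]
ft_force: [-3.1, -0.1, 5.5]
finger_gap: 0.0168
grip_force: 34.5
t: 5.55
tool_pos: [0.5333, 0.0823, 0.187]
tcp_rot: [[-0.92, 0.391, 0.002], [0.391, 0.92, 0.001], [-0.002, 0.002, -1.0]]
ft_force: [-1.2, 0.0, 5.2]
finger_gap: 0.0164
grip_force: 34.8
[0.53329927 0.08226101 0.18703926] [-1.20255222  0.04206996  5.21271308] [-0.04892997  0.14569584  0.22401773]
```

```bash
python3 -m jog '[{"claw":10,"slide":[0,0,0.02],"turn":[0,0,0.12]},{"claw":10,"slide":[0,0,0.02],"turn":[0,0,0.25]},{"claw":10,"slide":[0,0,0.02],"turn":[0,0,0.37]},{"claw":10,"slide":[0,0,0.02],"turn":[0,0,0.5]},{"claw":10,"slide":[0,0,0.02],"turn":[0,0,0.62]},{"claw":10,"slide":[0,0,0.02],"turn":[0,0,0.75]},{"claw":10,"slide":[0,0,0.02],"turn":[0,0,0.87]},{"claw":10,"slide":[0,0,0.02],"turn":[0,0,1]}]'
python3 -c "
from station import ctrl
o=ctrl.get_obs(); print(o['tool_pos'],o['ft_force'],o['torque'])"
```

```text
t: 6.35
tool_pos: [0.5337, 0.0824, 0.1865]
tcp_rot: [[-0.857, 0.515, 0.003], [0.516, 0.857, 0.001], [-0.002, 0.003, -1.0]]
ft_force: [-0.1, 0.8, 6.5]
finger_gap: 0.0167
grip_force: 34.9
[0.53368845 0.082423   0.18654048] [-0.0907198   0.84269398  6.54763915] [-0.0361407   0.15716865  0.18839841]
```

```bash
python3 -m jog '[{"claw":10,"slide":[0,0,0],"turn":[0,0,0.12]},{"claw":10,"slide":[0,0,0],"turn":[0,0,0.25]},{"claw":10,"slide":[0,0,0],"turn":[0,0,0.37]},{"claw":10,"slide":[0,0,0],"turn":[0,0,0.5]},{"claw":10,"slide":[0,0,0],"turn":[0,0,0.62]},{"claw":10,"slide":[0,0,0],"turn":[0,0,0.75]},{"claw":10,"slide":[0,0,0],"turn":[0,0,0.87]},{"claw":10,"slide":[0,0,0],"turn":[0,0,1]}]'
python3 -c "
from station import ctrl
o=ctrl.get_obs(); print(o['tool_pos'],o['ft_force'],o['torque'])"
```

```text
t: 7.15
tool_pos: [0.5338, 0.0824, 0.1866]
tcp_rot: [[-0.777, 0.63, 0.004], [0.63, 0.777, 0.001], [-0.002, 0.003, -1.0]]
ft_force: [0.9, 0.4, 6.9]
finger_gap: 0.017
grip_force: 34.9
[0.53376805 0.0824229  0.18657097] [0.85006985 0.39778204 6.87478723] [-0.0099429   0.06866044  0.19924811]
```

24° clockwise so far and still riding on the flange, so I'll continue.

```bash
python3 -m jog '[{"claw":10,"slide":[0,0,0],"turn":[0,0,0.12]},{"claw":10,"slide":[0,0,0],"turn":[0,0,0.25]},{"claw":10,"slide":[0,0,0],"turn":[0,0,0.37]},{"claw":10,"slide":[0,0,0],"turn":[0,0,0.5]},{"claw":10,"slide":[0,0,0],"turn":[0,0,0.62]},{"claw":10,"slide":[0,0,0],"turn":[0,0,0.75]},{"claw":10,"slide":[0,0,0],"turn":[0,0,0.87]},{"claw":10,"slide":[0,0,0],"turn":[0,0,1]}]'
python3 -c "
from station import ctrl
o=ctrl.get_obs(); print(o['tool_pos'],o['ft_force'],o['torque'])"
```

```text
t: 7.95
tool_pos: [0.5338, 0.0823, 0.1865]
tcp_rot: [[-0.682, 0.732, 0.004], [0.732, 0.682, 0.001], [-0.002, 0.003, -1.0]]
ft_force: [1.2, -0.1, 7.7]
finger_gap: 0.0169
grip_force: 34.9
[0.5337949  0.08233024 0.1865362 ] [ 1.22144327 -0.09743596  7.72591412] [-0.10841645  0.05742567  0.14722396]
```

```bash
python3 -m jog '[{"claw":10,"slide":[0,0,0],"turn":[0,0,0.12]},{"claw":10,"slide":[0,0,0],"turn":[0,0,0.25]},{"claw":10,"slide":[0,0,0],"turn":[0,0,0.37]},{"claw":10,"slide":[0,0,0],"turn":[0,0,0.5]},{"claw":10,"slide":[0,0,0],"turn":[0,0,0.62]},{"claw":10,"slide":[0,0,0],"turn":[0,0,0.75]},{"claw":10,"slide":[0,0,0],"turn":[0,0,0.87]},{"claw":10,"slide":[0,0,0],"turn":[0,0,1]}]'
python3 -c "
from station import ctrl
o=ctrl.get_obs(); print(o['tool_pos'],o['ft_force'],o['torque'])"
```

```text
t: 8.75
tool_pos: [0.5339, 0.0822, 0.1866]
tcp_rot: [[-0.573, 0.82, 0.004], [0.82, 0.573, 0.001], [-0.002, 0.004, -1.0]]
ft_force: [0.3, -0.4, 7.1]
finger_gap: 0.0166
grip_force: 34.9
[0.53389814 0.08218007 0.18658562] [ 0.31428706 -0.43865017  7.09194084] [-0.16320063  0.03513465  0.22279684]
```

```bash
python3 -m jog '[{"claw":10,"slide":[0,0,0],"turn":[0,0,0.12]},{"claw":10,"slide":[0,0,0],"turn":[0,0,0.25]},{"claw":10,"slide":[0,0,0],"turn":[0,0,0.37]},{"claw":10,"slide":[0,0,0],"turn":[0,0,0.5]},{"claw":10,"slide":[0,0,0],"turn":[0,0,0.62]},{"claw":10,"slide":[0,0,0],"turn":[0,0,0.75]},{"claw":10,"slide":[0,0,0],"turn":[0,0,0.87]},{"claw":10,"slide":[0,0,0],"turn":[0,0,1]}]'
python3 -c "
from station import ctrl
o=ctrl.get_obs(); print(o['tool_pos'],o['ft_force'],o['torque'])"
```

```text
t: 9.55
tool_pos: [0.5345, 0.0816, 0.1865]
tcp_rot: [[-0.453, 0.892, 0.005], [0.892, 0.453, -0.0], [-0.002, 0.005, -1.0]]
ft_force: [2.7, -1.6, 3.7]
finger_gap: 0.0166
grip_force: 34.9
[0.5344687  0.08160753 0.18645898] [ 2.6859343  -1.56806091  3.69283481] [-0.41676436 -0.53013275  0.17752054]
```

The force has dropped to 3.7 N, so a lug is starting to find its slot. I'll go on in smaller steps.

```bash
python3 -m jog '[{"claw":10,"slide":[0,0,0],"turn":[0,0,0.1]},{"claw":10,"slide":[0,0,0],"turn":[0,0,0.2]},{"claw":10,"slide":[0,0,0],"turn":[0,0,0.3]},{"claw":10,"slide":[0,0,0],"turn":[0,0,0.4]},{"claw":10,"slide":[0,0,0],"turn":[0,0,0.5]},{"claw":10,"slide":[0,0,0.02],"turn":[0,0,0.5]},{"claw":10,"slide":[0,0,0.03],"turn":[0,0,0.5]},{"claw":10,"slide":[0,0,0.03],"turn":[0,0,0.5]}]'
python3 -c "
from station import ctrl
o=ctrl.get_obs(); print(o['tool_pos'],o['ft_force'],o['torque'])"
```

```text
t: 10.35
tool_pos: [0.5324, 0.0823, 0.1836]
tcp_rot: [[-0.39, 0.921, 0.0], [0.921, 0.39, 0.0], [0.0, 0.0, -1.0]]
ft_force: [3.9, 0.8, -1.7]
finger_gap: 0.0171
grip_force: 34.9
[0.5323941  0.08227753 0.18364445] [ 3.88553232  0.80915747 -1.66607349] [ 0.07219141 -0.76034419  0.03696534]
```

```bash
python3 -m jog '[{"claw":10,"slide":[0,0,0.01],"turn":[0,0,0.05]},{"claw":10,"slide":[0,0,0.02],"turn":[0,0,0.1]},{"claw":10,"slide":[0,0,0.03],"turn":[0,0,0.1]},{"claw":10,"slide":[0,0,0.04],"turn":[0,0,0.1]},{"claw":10,"slide":[0,0,0.05],"turn":[0,0,0.1]},{"claw":10,"slide":[0,0,0.06],"turn":[0,0,0.1]},{"claw":10,"slide":[0,0,0.07],"turn":[0,0,0.1]},{"claw":10,"slide":[0,0,0.08],"turn":[0,0,0.1]}]'
python3 -c "
from station import ctrl
o=ctrl.get_obs(); print(o['tool_pos'],o['ft_force'],o['torque'])"
```

```text
t: 11.15
tool_pos: [0.5324, 0.0823, 0.1796]
tcp_rot: [[-0.377, 0.926, 0.0], [0.926, 0.377, 0.0], [0.0, 0.0, -1.0]]
ft_force: [3.7, 2.1, -0.1]
finger_gap: 0.0166
grip_force: 34.9
[0.53237515 0.08227057 0.17959083] [ 3.65102824  2.12268817 -0.08864726] [ 0.37316503 -0.67115922 -0.00244553]
```

```bash
python3 -m jog '[{"claw":10,"slide":[0,0,0.02],"turn":[0,0,0]},{"claw":10,"slide":[0,0,0.03],"turn":[0,0,0]},{"claw":10,"slide":[0,0,0.05],"turn":[0,0,0]},{"claw":10,"slide":[0,0,0.06],"turn":[0,0,0]},{"claw":10,"slide":[0,0,0.08],"turn":[0,0,0]},{"claw":10,"slide":[0,0,0.1],"turn":[0,0,0]},{"claw":10,"slide":[0,0,0.11],"turn":[0,0,0]},{"claw":10,"slide":[0,0,0.11],"turn":[0,0,0]}]'
python3 -c "
from station import ctrl
o=ctrl.get_obs(); print(o['tool_pos'],o['ft_force'],o['torque'])"
```

```text
t: 11.95
tool_pos: [0.5325, 0.082, 0.1743]
tcp_rot: [[-0.377, 0.926, 0.0], [0.926, 0.377, 0.0], [-0.0, 0.0, -1.0]]
ft_force: [2.7, 2.0, 1.0]
finger_gap: 0.0168
grip_force: 34.9
[0.53252    0.08196873 0.17428752] [2.69022697 1.97125754 1.02201233] [ 0.41608337 -0.65900483  0.00534183]
```

It has sunk onto the rim. Now I'll turn it clockwise.

```bash
python3 -m jog '[{"claw":10,"slide":[0,0,0.01],"turn":[0,0,0.25]},{"claw":10,"slide":[0,0,0.01],"turn":[0,0,0.5]},{"claw":10,"slide":[0,0,0.01],"turn":[0,0,0.75]},{"claw":10,"slide":[0,0,0.01],"turn":[0,0,1]},{"claw":10,"slide":[0,0,0.01],"turn":[0,0,1.25]},{"claw":10,"slide":[0,0,0.01],"turn":[0,0,1.5]},{"claw":10,"slide":[0,0,0.01],"turn":[0,0,1.75]},{"claw":10,"slide":[0,0,0.01],"turn":[0,0,2]}]'
python3 -c "
from station import ctrl
o=ctrl.get_obs(); print(o['tool_pos'],o['ft_force'],o['torque'],o['q'])"
```

```text
t: 12.75
tool_pos: [0.533, 0.0815, 0.1741]
tcp_rot: [[-0.107, 0.994, 0.002], [0.994, 0.107, -0.001], [-0.001, 0.002, -1.0]]
ft_force: [4.1, 1.5, 1.6]
finger_gap: 0.0168
grip_force: 35.0
[0.5330233  0.08151748 0.17414651] [4.14656466 1.47617205 1.57723877] [ 0.14766602 -0.84111622  0.33650565] [-0.60102964  0.12665818  0.43263822  1.82568953 -0.05601013  1.19983833
 -0.04447232]
```

```bash
python3 -m jog '[{"claw":10,"slide":[0,0,0],"turn":[0,0,0.2]},{"claw":10,"slide":[0,0,0],"turn":[0,0,0.4]},{"claw":10,"slide":[0,0,0],"turn":[0,0,0.6]},{"claw":10,"slide":[0,0,0],"turn":[0,0,0.8]},{"claw":10,"slide":[0,0,0],"turn":[0,0,1]},{"claw":10,"slide":[0,0,0],"turn":[0,0,1.2]},{"claw":10,"slide":[0,0,0],"turn":[0,0,1.4]},{"claw":10,"slide":[0,0,0],"turn":[0,0,1.5]}]'
python3 -c "
from station import ctrl
o=ctrl.get_obs(); print(o['tool_pos'],o['ft_force'],o['torque'])"
```

```text
t: 13.55
tool_pos: [0.5329, 0.0816, 0.1739]
tcp_rot: [[0.104, 0.995, 0.001], [0.995, -0.104, -0.0], [-0.0, 0.001, -1.0]]
ft_force: [4.4, -0.6, 3.1]
finger_gap: 0.0168
grip_force: 35.0
[0.53294683 0.08161203 0.17394928] [ 4.35070497 -0.58857847  3.1291665 ] [-0.004951   -1.0741762   0.35161517]
```

```bash
python3 -m jog '[{"claw":10,"slide":[0,0,0],"turn":[0,0,0.1]},{"claw":10,"slide":[0,0,0],"turn":[0,0,0.2]},{"claw":10,"slide":[0,0,0],"turn":[0,0,0.3]},{"claw":10,"slide":[0,0,0],"turn":[0,0,0.4]},{"claw":10,"slide":[0,0,0],"turn":[0,0,0.5]},{"claw":10,"slide":[0,0,0],"turn":[0,0,0.6]},{"claw":10,"slide":[0,0,0],"turn":[0,0,0.7]},{"claw":10,"slide":[0,0,0],"turn":[0,0,0.8]}]'
python3 -c "
from station import ctrl
o=ctrl.get_obs(); print(o['tool_pos'],o['ft_force'],o['torque'])"
```

```text
t: 14.35
tool_pos: [0.5331, 0.0816, 0.1739]
tcp_rot: [[0.213, 0.977, 0.002], [0.977, -0.213, -0.0], [0.0, 0.002, -1.0]]
ft_force: [6.3, -1.0, 2.9]
finger_gap: 0.017
grip_force: 35.0
[0.53311342 0.08158497 0.17394562] [ 6.30422804 -1.02895509  2.94689098] [-0.07199099 -1.30400092  0.36987896]
```

```bash
python3 -m jog '[{"claw":10,"slide":[0,0.01,0],"turn":[0,0,0.1]},{"claw":10,"slide":[0,0.01,0],"turn":[0,0,0.2]},{"claw":10,"slide":[0,0.01,0],"turn":[0,0,0.3]},{"claw":10,"slide":[0,0.01,0],"turn":[0,0,0.4]},{"claw":10,"slide":[0,0.01,0],"turn":[0,0,0.5]},{"claw":10,"slide":[0,0.01,0],"turn":[0,0,0.6]},{"claw":10,"slide":[0,0.01,0],"turn":[0,0,0.7]},{"claw":10,"slide":[0,0.01,0],"turn":[0,0,0.8]}]'
python3 -c "
from station import ctrl
o=ctrl.get_obs(); print(o['tool_pos'],o['ft_force'],o['torque'])"
```

```text
t: 15.15
tool_pos: [0.5337, 0.0828, 0.174]
tcp_rot: [[0.318, 0.948, 0.002], [0.948, -0.318, 0.001], [0.001, 0.002, -1.0]]
ft_force: [6.0, 1.8, 2.0]
finger_gap: 0.0172
grip_force: 36.7
[0.53370406 0.08281176 0.17399838] [6.0040682  1.79936818 2.03250079] [ 0.30311026 -1.35751526  1.04298785]
```

The torque has jumped to 1.04 N m, so the stop has been reached. I'll nudge a little further.

```bash
python3 -m jog '[{"claw":10,"slide":[0,0,0],"turn":[0,0,0.1]},{"claw":10,"slide":[0,0,0],"turn":[0,0,0.2]},{"claw":10,"slide":[0,0,0],"turn":[0,0,0.3]},{"claw":10,"slide":[0,0,0],"turn":[0,0,0.35]},{"claw":10,"slide":[0,0,0],"turn":[0,0,0.35]},{"claw":10,"slide":[0,0,0],"turn":[0,0,0.35]},{"claw":10,"slide":[0,0,0],"turn":[0,0,0.35]},{"claw":10,"slide":[0,0,0],"turn":[0,0,0.35]}]'
python3 -c "
from station import ctrl
o=ctrl.get_obs(); print(o['tool_pos'],o['ft_force'],o['torque'])"
```

```text
t: 15.95
tool_pos: [0.5339, 0.0832, 0.1741]
tcp_rot: [[0.363, 0.932, 0.003], [0.932, -0.363, 0.001], [0.002, 0.002, -1.0]]
ft_force: [7.1, 1.8, 1.9]
finger_gap: 0.0181
grip_force: 37.8
[0.53386403 0.08324999 0.17407652] [7.08475486 1.76251273 1.9052081 ] [ 0.50562356 -1.50501003  1.07906984]
```

```bash
python3 -m jog '[{"claw":22,"slide":[0,0,0],"turn":[0,0,0]},{"claw":30,"slide":[0,0,0],"turn":[0,0,0]},{"claw":45,"slide":[0,0,0],"turn":[0,0,0]},{"claw":70,"slide":[0,0,0],"turn":[0,0,0]},{"claw":70,"slide":[0,0,0],"turn":[0,0,0]},{"claw":70,"slide":[0,0,0],"turn":[0,0,0]},{"claw":70,"slide":[0,0,0],"turn":[0,0,0]},{"claw":70,"slide":[0,0,0],"turn":[0,0,0]}]' 10
python3 -m jog '[{"claw":70,"slide":[0,0,-0.2],"turn":[0,0,0]},{"claw":70,"slide":[0,0,-0.5],"turn":[0,0,0]},{"claw":70,"slide":[0,0,-0.9],"turn":[0,0,0]},{"claw":70,"slide":[0,0,-1.4],"turn":[0,0,0]},{"claw":70,"slide":[0,0,-2],"turn":[0,0,0]},{"claw":70,"slide":[0,0,-2.5],"turn":[0,0,0]},{"claw":70,"slide":[0,0,-2.5],"turn":[0,0,0]},{"claw":70,"slide":[0,0,-2.5],"turn":[0,0,0]}]'
python3 - <<'E'
from h import *
shot("side","s2")
for r in ctrl.landmark_of("lid_grip","side")[:1]: print(r,proj("side",[.533,.081,.176]),proj("side",[.533,.081,.19]))
a=cv2.imread("pics/s2.png")[90:290,180:400]
cv2.imwrite("pics/s2c.png",cv2.resize(a,None,fx=2.8,fy=2.8,interpolation=cv2.INTER_CUBIC))
E
```

```text
t: 16.75
tool_pos: [0.5328, 0.0818, 0.1736]
tcp_rot: [[0.366, 0.931, -0.0], [0.931, -0.366, 0.0], [-0.0, -0.0, -1.0]]
ft_force: [0.4, -0.3, -1.1]
finger_gap: 0.0671
grip_force: 0.0
t: 17.55
tool_pos: [0.5333, 0.0819, 0.3]
tcp_rot: [[0.366, 0.931, 0.002], [0.931, -0.366, 0.001], [0.002, 0.002, -1.0]]
ft_force: [-0.5, -0.1, 0.1]
finger_gap: 0.0699
grip_force: 0.0
{'point': [281.8, 185.7], 'conf': 0.68} [281.46484949 186.55355619] [281.47616318 180.67551381]
```

View pics/s2c.png

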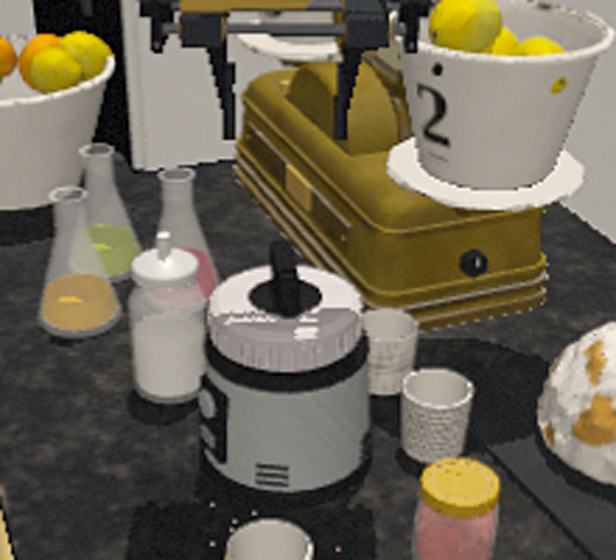

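The side view shows the lid level and sunk at the seated height: the bar is at full-image (282,186), against a predicted (281,187). The neighbouring things have not moved.

```bash
python3 -c "
from station import ctrl
print(ctrl.close_job())"
```

```text
the job is handed in; nothing more can be done
None
```

I turned the lid clockwise until it sank onto the cup, then on to a firm stop about 40° further, released it and handed the job in at about 18 s. It lay level at seated height and the neighbouring things had not moved, but I could not see the interlock directly and no verdict was returned.

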